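# Sample panel from the drying rack to the inspection stand

## Robot

A 7-joint arm with a two-finger parallel gripper is mounted at the origin on a cart in front of the work surface, level with it; the furniture and walls round the work are solid. World frame = base frame: x ahead of the robot, y to its left, z up, the work surface at z = 0. Lengths are in m, angles in rad, forces in N, time in s.
With the tool pointing down it reaches from about 0.4 to 0.85 m from the base axis. Payload 6.9 kg.
Tool frame: the origin (TCP) lies midway between the tips of the shut fingers; the grasp point (between the pads) lies 19 mm behind it (grip_point_offset is the distance from the TCP to the grasp point, in m); z points along the fingers, y is the line along which they close (so a half turn about z gives the same grasp; the last joint's range is limited). The gripper opens to 85 mm and grips with 20 to 120 N. Pads are 22 mm wide; open, the fingers measure 114 mm over their backs; the gripper's body (76 mm by 85 mm) begins 54 mm behind the grasp point. The pads swing forward as they close: fully open they stand 13 mm farther back than shut.
Start: joints at [-1.234, 0.507, -0.238, 1.5, 0.126, 1.149, -0.155], TCP at [0.144, 0.608, 0.202] pointing down, gripper open.
Joint ranges: [-3.08, 3.08], [-0.24, 2.05], [-1.43, 1.35], [0, 2.5], [-1.52, 4.66], [0.17, 1.96], [-2.89, 2.89]. Speed limits (rad/s): [2.39, 2.39, 3.14, 3.14, 3.14, 3.14, 3.14].

## Interface

Orientations are given as a unit quaternion [x, y, z, w].
In Python, from cell import get_state, snapshot, camera_model, close_job, grip_point_offset gives the robot as it stands.
- The arm moves only by the tool drive_tool, never from a script. Its argument "commands" is a list of rows, each a list of 7 numbers: the turn, a rotation vector about the world's x, y, z in rad, then the shift along the world's x, y, z in m, then the closure, from 0 (fully open) to 1 (shut). A call has exactly 5 rows; each row is the pose to reach, as a shift and turn from the pose commanded when the call began; what a row does not reach only later rows make up. A row lasts 1/12 s, in which the tool goes at most 41.7 mm and 7.16 degrees, less where a joint would pass 70% of its speed; a pose out of reach is approached as far as the arm can. A call with a gripper value outside its range is refused whole. The fingers move at their own pace and stop on an object; the grip force is fixed at half the most. Time passes only in rows, so rows that repeat a pose let the fingers close, or fill a call up. It gives the time, the measured TCP pose, the force and the opening at its end, in the units of the state.
- get_state(): the state, without advancing time (a new reading comes with each control period).
- snapshot(name): name is "scene" or "side" or "wrist"; returns (picture, depth): 400x640x3 uint8, red, green, blue; 400x640 float32, m along the optical axis (not along the pixel's ray), 0 where there is no reading.
- camera_model(name): a dict with "fx", "fy", "cx", "cy" (pixels), "k1" (the pictures are not rectified: a ray, as slopes to the right and down, at radius r is drawn at 1 + k1 r^2 times it, then the intrinsics apply), "R" (3x3) and "t" (3): a world point X has camera coordinates R X + t. Camera axes: x right, y down, z forward; pixel columns grow to the right and rows downward; lengths in m; the calibration is good to about 2 mm. A picture is of the moment at which its call begins: read the wrist's pose just before it. camera_model takes no time and is no camera call; for the wrist camera it gives the pose at the moment of the call.
- close_job(): hands the job in, once; it reports no verdict.
The state is a dict: "clock": time; "joint_pos": joint angles; "joint_vel": joint speeds; "joint_efforts": joint torques, N m; "ee_pos": TCP position; "tool_rot": TCP orientation; "ft_force": force on the tool from outside, world axes, zero at the start; "torque": the same for the moment, N m; "grip_width": finger opening in m.
Only numpy, scipy, OpenCV 4.12 (cv2) and the standard library are available. Lean on these libraries where they do the work, as an engineer would, in place of code of your own. Each camera call takes 0.05 s, during which the arm holds its last target. There are 200 camera calls.

## Task

The paint on the blue sample panel is dry. Draw the panel up out of its sloping slot in the drying rack by its top edge, and set it down gently, without dropping it, near the middle of the wooden inspection stand, its foot behind the lip and its back leaning against the backrest. Leave the yellow panel in its slot, and do not disturb the stain tin, masking tape, paint brush or glue bottle.

Things in the scene. Friction and masses are not known exactly. Their poses are not given: they have to be found in the camera images.
- blue_panel: Plywood panel painted blue on both faces: 8 mm thick (own x), 110 mm wide (own y), 130 mm tall (own z), about 90 g, loose. Origin: centre of its lower edge; own z runs up the panel to its top edge. It starts in one of the rack's two slots, leaning 25 degrees from vertical with its top toward the rack's front.
- yellow_panel: The same panel painted yellow, loose, in the rack's other slot. Same origin and axes. Stays where it is.
- rack: Drying rack, fixed: plywood base 215 x 150 x 18 mm with two slots one behind the other, 80 mm apart. Origin on the worktop under the middle of the slots; own -x is its front, roughly to the robot's right. A slot is a pair of aluminium U-channels that hold a panel's two side edges, leaning 25 degrees from vertical with their tops to own -x, 62 mm long along that slope.
- slot_front (a point): Middle of the front slot's floor, 34 mm above the worktop, at own x = -40 mm of the rack. The slot takes the lower 62 mm of a panel, 68 mm stand free above it. Play: 4 mm in thickness, 3 mm at either side. A panel comes free when drawn straight along its own z by more than 62 mm.
- slot_rear (a point): The same for the rear slot, at own x = +40 mm of the rack.
- stand: Wooden inspection stand, fixed to the worktop: base board 130 x 170 x 15 mm, from 45 mm in front of the origin to 85 mm behind it. Origin on the worktop; own -x is its front, roughly toward the robot, own y along its width.
- stand_rest: Sloping part of the stand: ledge with a lip in front and a backrest behind. Own z runs up the backrest, which leans 20 degrees from vertical, its top away from the front; own y along the width, own -x out of the backrest's face. Origin: middle of the inside corner of ledge and backrest, 34 mm above the worktop. Backrest 150 mm wide, 10 mm thick, 85 mm high.
- seat (a point): Where the centre of the panel's lower edge belongs when it stands flat against the backrest: 4 mm in front of stand_rest's origin, on the ledge. The ledge is 170 mm wide, square to the backrest and 18 mm deep from backrest to lip; the lip is 14 mm high, 5 mm thick. A seated panel stands 45 mm higher than the backrest.
- stain_tin: Red tin, 78 mm across, 78 mm high, loose, on the worktop. Origin at the centre of its underside.
- tape_masking: Roll of pale masking tape, 96 mm across, 25 mm high, lying flat, loose. Origin at the centre of its underside.
- paint_brush: Flat paint brush, 197 mm long (own y), 44 mm wide, 15 mm high, lying, loose. Origin at the centre of its underside.
- wood_glue: Yellow glue bottle with orange tip, 58 mm across, 172 mm high, standing, loose. Origin at the centre of its underside.

How it is judged:
By the outcome, as a careful person would: the job done as asked, in the order asked, and still so for the second after the job is handed in, with the robot touching nothing.
It also fails if it takes over 42 s, if anything falls off the work surface, if the arm or the gripper's body presses on something with over 40 N, if the wrist force passes 120 N, or if a joint passes its speed limit or range.

## Working session

There is one attempt and no reset: what is moved stays moved. The work goes in short steps, Python scripts to look and compute and a tool call to move; the robot and the scene stay as the last step left them, time stands still between calls to the robot, and variables do not carry over. Pictures are saved under pics/ and viewed, on a budget of 10 in all, crops included, one or two more only if the job needs it, and the job is handed in when it is done.

Besides the shell and the picture viewer there is one more tool, called after "Call:" as a command line: name --pt "numbers of a row" for each row, then --argument value for the rest. drive_tool: Moves the arm, as the interface text tells. Its arguments: {"type":"object","properties":{"commands":{"type":"array"}},"required":["commands"]}

```bash
mkdir -p pics; ls
cat > h.py <<'E'
import numpy as np, cv2
from cell import *
def shot(n):
    m=camera_model(n); p,d=snapshot(n); return p,d,m
def K(m): return np.array([[m['fx'],0,m['cx']],[0,m['fy'],m['cy']],[0,0,1.]])
def world(uv,z,m):
    uv=np.asarray(uv,float).reshape(-1,1,2)
    r=cv2.undistortPoints(uv,K(m),np.array([m['k1'],0,0,0.]))[:,0]
    c=np.c_[r,np.ones(len(r))]*np.asarray(z).reshape(-1,1)
    return (c-np.array(m['t']))@np.array(m['R'])
def cloud(d,m,mask=None):
    k=d>0
    if mask is not None:k&=mask>0
    v,u=np.nonzero(k); return world(np.c_[u,v],d[v,u],m),np.c_[u,v]
E
python3 - <<'E'
from h import *
s=get_state();print(s)
print(grip_point_offset)
ims=[]
for n in('scene','side','wrist'):
    p,d,m=shot(n); np.savez(f'{n}0.npz',p=p,d=d,**m); print(n,{k:np.round(v,3).tolist() for k,v in m.items()}, (d>0).mean())
    cv2.imwrite(f'pics/{n}0.png',p[:,:,::-1])
E
```

```text
pics
{'clock': 0.0, 'joint_pos': array([-1.23352808,  0.50833236, -0.23751787,  1.50116708,  0.12570757,
        1.1488617 , -0.15478717]), 'joint_vel': array([ 3.83501332e-05,  8.60405251e-04, -2.32326014e-03,  1.14839955e-04,
       -8.39012397e-04, -1.10942099e-03,  1.46675195e-05]), 'joint_efforts': array([ 3.89585102e-04, -6.20578122e+01, -2.18651667e+00, -2.49658048e+01,
        1.26615510e-02,  1.17190942e-02,  1.62650412e-05]), 'ee_pos': array([0.14351531, 0.60772597, 0.20152105]), 'tool_rot': array([ 1.15609434e-01,  9.93294351e-01, -8.85493303e-04, -8.19128895e-05]), 'ft_force': array([-0.49755415, -1.01132522, -0.09053536]), 'torque': array([0.06742869, 0.00484818, 0.00698021]), 'grip_width': 0.08517109645272283}
0.0187
scene {'fx': 425.133, 'fy': 425.133, 'cx': 316.853, 'cy': 194.232, 'k1': -0.049, 'R': [[0.758, -0.652, 0.01], [-0.414, -0.493, -0.765], [0.504, 0.576, -0.644]], 't': [-0.366, 0.334, 0.955]} 0.99595703125
side {'fx': 406.404, 'fy': 406.404, 'cx': 314.282, 'cy': 194.631, 'k1': -0.034, 'R': [[-0.937, -0.348, -0.018], [-0.177, 0.518, -0.837], [0.301, -0.781, -0.547]], 't': [0.593, 0.085, 1.02]} 0.995859375
wrist {'fx': 321.127, 'fy': 321.127, 'cx': 318.28, 'cy': 195.682, 'k1': -0.032, 'R': [[0.229, 0.973, -0.002], [0.925, -0.217, 0.312], [0.304, -0.073, -0.95]], 't': [-0.624, -0.041, 0.38]} 0.9959609375
```

View pics/scene0.png

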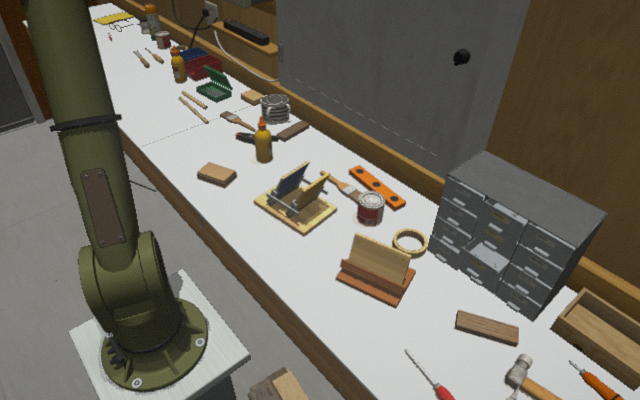

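View pics/side0.png

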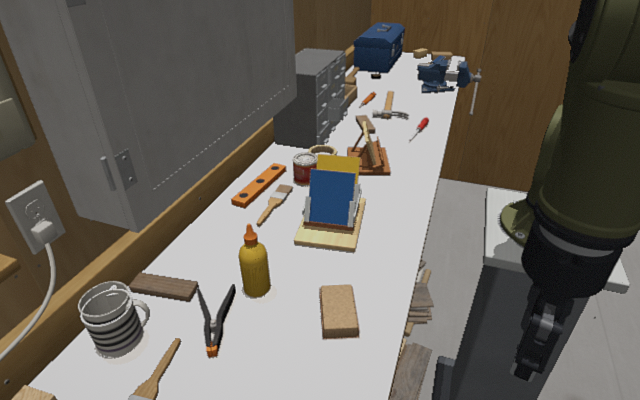

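The scene view shows the blue panel in the rear slot at (292,180), the yellow one in front of it at (312,192), and the stand at (378,268). The tin is at (370,208) and the tape at (410,242). In the side view the blue panel's face is at (332,195).

Run:
```python
from h import *
np.set_printoptions(precision=4,suppress=True)
def load(n):
    z=np.load(n+'0.npz'); return z['p'],z['d'],z
def plane(P):
    for _ in range(4):
        c=P.mean(0); n=np.linalg.svd(P-c,full_matrices=False)[2][2]; r=(P-c)@n; P=P[abs(r)<max(2*r.std(),.001)]
    return c,n,r.std(),P
for cam in('side','scene'):
    p,d,m=load(cam); hsv=cv2.cvtColor(p,cv2.COLOR_RGB2HSV)
    P=world(np.stack(np.meshgrid(np.arange(640),np.arange(400)),-1).reshape(-1,2),d.ravel(),m).reshape(400,640,3)
    w=(P[...,2]<.01)&(P[...,2]>-.01)&(d>0)&(hsv[...,1]<40)&(P[...,0]<.9)
    print(cam,'table z',np.median(P[w][:,2]),P[w][:,2].std())
    blue=(hsv[...,0]>100)&(hsv[...,0]<125)&(hsv[...,1]>90)&(d>0)
    roi=np.zeros_like(blue); 
    if cam=='side': roi[150:240,300:365]=1
    else: roi[155:215,265:320]=1
    blue&=roi>0; be=cv2.erode(blue.astype(np.uint8),np.ones((3,3)))>0
    c,n,s,Q=plane(P[be]); print('blue c',c,'n',n,s,len(Q), 'tilt',np.degrees(np.arcsin(n[2])),'az',np.degrees(np.arctan2(n[1],n[0])))
    # panel corner extents
    n=n*np.sign(n[1]); yv=np.cross([0,0,1],n);yv/=np.linalg.norm(yv); zv=np.cross(n,yv)
    B=P[blue]; B=B[abs((B-c)@n)<.006]; a=(B-c)@yv;b=(B-c)@zv
    print(' yv',yv,'zv',zv,'ext',np.percentile(a,[0,1,50,99,100]),np.percentile(b,[0,1,50,99,100]))
    top=c+zv*np.percentile(b,99.5)+yv*(np.percentile(a,99)+np.percentile(a,1))/2; print(' top centre face',top)
p,d,m=load('scene')
c4=p[130:330,240:440,::-1]; cv2.imwrite('pics/crop1.png',cv2.resize(c4,(800,800),interpolation=2)[:600] if 0 else cv2.resize(c4,(600,600)))
# stand cluster
P,uv=cloud(d,m); 
k=(uv[:,0]>330)&(uv[:,0]<420)&(uv[:,1]>228)&(uv[:,1]<306)&(P[:,2]>.012)&(P[:,0]<.85)
S=P[k]; U=uv[k]; print('stand pts',len(S),S.min(0),S.max(0))
br=U[:,1]<262; 
c,n,s,Q=plane(S[S[:,2]>.07]); print('back',c,n,s,len(Q),'tilt',np.degrees(np.arcsin(n[2])),Q.min(0),Q.max(0))
n=n*-np.sign(n[0]); yv=np.cross([0,0,1],-n);yv/=np.linalg.norm(yv);zv=np.cross(-n,yv)
b=(S-c)
k=abs(b@n)<.004; print('yv',yv,'zv',zv,'ext y',np.percentile((b@yv)[k],[0,1,99,100]),'ext z',np.percentile((b@zv)[k],[0,1,99,100]))
for lo,hi in((.012,.018),(.03,.06)):
  q=S[(S[:,2]>lo)&(S[:,2]<hi)]; h=np.array([n[0],n[1],0]);h/=np.linalg.norm(h)
  print(lo,len(q),'front',np.percentile((q-c)@-h,[0,2,50,98,100]),'y',np.percentile((q-c)@yv,[0,1,99,100]))
```

```text
side table z 0.0005983683751692409 0.001532504222706742
blue c [0.5243 0.1775 0.0957] n [-0.1232  0.8985  0.4214] 0.0013683186079403759 1645 tilt 24.923536739959406 az 97.80916924669071
 yv [-0.9907 -0.1359  0.    ] zv [ 0.0573 -0.4175  0.9069] ext [-0.0537 -0.0508  0.0005  0.0516  0.0542] [-0.0662 -0.064   0.0023  0.0598  0.0625]
 top centre face [0.5273 0.1522 0.1506]
scene table z -0.0009812261821962563 0.002182553988410344<stdin>:7: RuntimeWarning: Mean of empty slice.
  ret = um.true_divide(
Traceback (most recent call last):
IndexError: index 2 is out of bounds for axis 0 with size 0
```

Run:
```python
from h import *
np.set_printoptions(precision=4,suppress=True)
def plane(P):
    for _ in range(4):
        c=P.mean(0); n=np.linalg.svd(P-c,full_matrices=False)[2][2]; r=(P-c)@n; k=abs(r)<max(2*r.std(),.001); P=P[k]
    return c,n,r[k].std(),P
p=np.load('scene0.npz');m=p;d=p['d'];p=p['p']
cv2.imwrite('pics/crop1.png',cv2.resize(p[140:310,240:440,::-1],(800,600)))
P,uv=cloud(d,m); hsv=cv2.cvtColor(p,cv2.COLOR_RGB2HSV)
k=(uv[:,0]>330)&(uv[:,0]<420)&(uv[:,1]>228)&(uv[:,1]<306)&(P[:,2]>.008)&(P[:,0]<.85)
S=P[k]; U=uv[k]
# backrest front face: upper part
k=(U[:,0]>350)&(U[:,0]<405)&(U[:,1]>245)&(S[:,2]>.055)&(S[:,2]<.105)
c,n,s,Q=plane(S[k]); n=n*-np.sign(n[0]); print('back',c,n,s,len(Q),'tilt',np.degrees(np.arcsin(n[2])))
yv=np.cross([0,0,1],-n);yv/=np.linalg.norm(yv);zv=np.cross(-n,yv)
b=S-c;k=abs(b@n)<.004;print('yv',yv,'zv',zv,'ext y',np.percentile((b@yv)[k],[0,1,99,100]),'z',np.percentile((b@zv)[k],[0,1,99,100]))
s0=c+zv*((.034-c[2])/zv[2]); print('corner line pt at z=.034',s0)
B=b[k&(S[:,2]>.06)]; yy=B@yv; print('backrest y mid',(yy.max()+yy.min())/2, yy.max()-yy.min())
h=np.cross(yv,[0,0,1])
for lo,hi in((.009,.019),(.019,.05)):
  q=S[(S[:,2]>lo)&(S[:,2]<hi)]
  print(lo,len(q),'fwd',np.percentile((q-s0)@h,[0,2,50,98,100]),'y',np.percentile((q-c)@yv,[0,1,99,100]))
# rack+panels+others
for name,(u0,u1,v0,v1) in dict(tin=(355,386,190,226),tape=(390,430,226,258),glue=(252,275,117,164),rack=(250,340,160,236)).items():
  k=(uv[:,0]>u0)&(uv[:,0]<u1)&(uv[:,1]>v0)&(uv[:,1]<v1)&(P[:,2]>.01)&(P[:,0]<.9); q=P[k]; print(name,q.min(0),q.max(0))
# yellow panel front: top pts
m2=np.load('side0.npz');P2,uv2=cloud(m2['d'],m2)
k=(uv2[:,0]>300)&(uv2[:,0]<365)&(uv2[:,1]>150)&(uv2[:,1]<168)&(P2[:,2]>.08)&(P2[:,1]<.12);print('yel',len(P2[k]),P2[k].min(0),P2[k].max(0)) if k.any() else 0
hs=cv2.cvtColor(p,cv2.COLOR_RGB2HSV)
k=(uv[:,0]>270)&(uv[:,0]<315)&(uv[:,1]>155)&(uv[:,1]<215);hh=hs[uv[k][:,1],uv[k][:,0]];bl=(hh[:,0]>95)&(hh[:,0]<135)&(hh[:,1]>40);q=P[k][bl];print('blue scene',len(q),q[q[:,2]>.14].mean(0) if len(q) else 0,q.max(0))
```

```text
back [ 0.5164 -0.199   0.0779] [-0.8925 -0.2959  0.3405] 0.001322328591002198 847 tilt 19.90498503578755
yv [-0.3146  0.9492  0.    ] zv [0.3232 0.1071 0.9403] ext y [-0.0791 -0.0688  0.0792  0.0815] z [-0.0735 -0.0686  0.0373  0.0383]
corner line pt at z=.034 [ 0.5013 -0.204   0.034 ]
backrest y mid 0.005911793571542916 0.15118421695968148
0.009 1054 fwd [-0.0485 -0.0458 -0.0246  0.2024  0.2078] y [-0.0796 -0.0787  0.0878  0.0913]
0.019 1003 fwd [-0.0273 -0.0255  0.001   0.2064  0.2169] y [-0.0789 -0.0781  0.0875  0.091 ]
tin [ 0.6256 -0.0642  0.0101] [0.778  0.0801 0.078 ]
tape [ 0.5291 -0.2607  0.01  ] [ 0.7161 -0.1295  0.1142]
glue [0.5704 0.3948 0.01  ] [0.7712 0.6386 0.1672]
rack [0.4351 0.0375 0.01  ] [0.7071 0.408  0.154 ]
yel 537 [0.4817 0.0624 0.1215] [0.5922 0.0954 0.1549]
blue scene 270 [0.5194 0.1451 0.1412] [0.5724 0.1974 0.1429]
```

View pics/crop1.png

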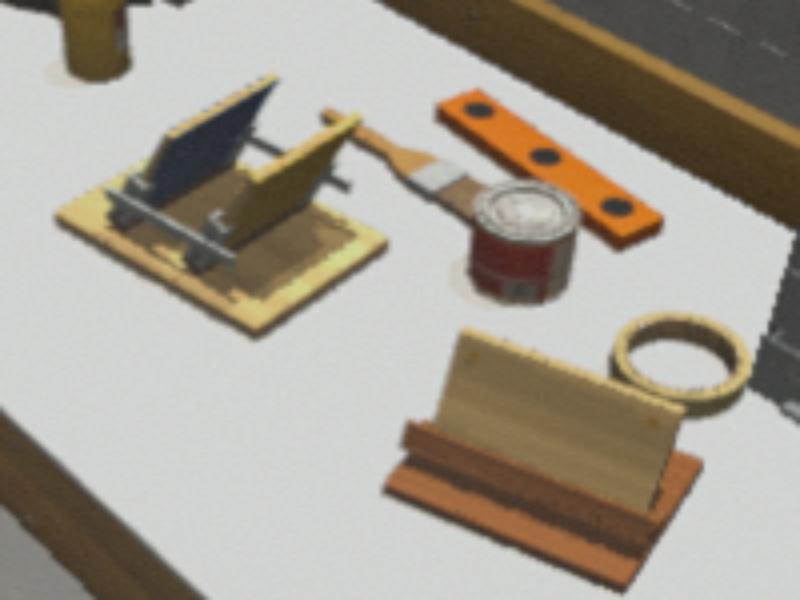

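Blue is in the rear (left) slot and leans to −y; the yellow panel is free in front. The stand's backrest faces the robot, with the tin at crop (525,240) and the tape at (680,362) behind it, both clear.

```bash
cat > g.py <<'E'
import sys
from h import *
from scipy.spatial.transform import Rotation as R
np.set_printoptions(precision=4,suppress=True)
def nz(v): v=np.array(v,float);return v/np.linalg.norm(v)
def frame(X,Z):
    Z=nz(Z);X=nz(X);X=nz(X-Z*(X@Z));return np.c_[X,np.cross(Z,X),Z]
P0=frame([-.1226,.8979,.4226],[.0573,-.4187,.9063]); B0=np.array([.5285,.1473,.1519])-.13*P0[:,2]
P1=frame([.8925,.2959,-.3405],[.3232,.1071,.9403]); B1=np.array([.496,-.200,.0354])
def tool(P): return np.c_[P[:,1],P[:,0],-P[:,2]]
def to(P,B,depth=.030,off=(0,0,0)):
    "TCP target for panel frame P, foot B, tcp depth below top edge, off in panel axes"
    s=get_state(); T=B+P@(np.array([0,0,.13-depth])+np.array(off)); 
    v=(R.from_matrix(tool(P))*R.from_quat(s['tool_rot']).inv()).as_rotvec()
    print('t',s['clock'],'tcp',s['ee_pos'],'q',s['joint_pos'],'F',s['ft_force'],'w',s['grip_width'])
    print('turn',v,np.degrees(np.linalg.norm(v)),'shift',T-s['ee_pos'],'T',T)
E
python3 -c "
from g import *
to(P0,B0,-.08);to(P0,B0)"
```

```text
t 0.15 tcp [0.1436 0.6079 0.2017] q [-1.2335  0.5082 -0.2375  1.5009  0.1257  1.1489 -0.1548] F [ 0.474  -0.0678  0.1408] w 0.08545217640735507
turn [ 0.4396 -0.021   0.3616] 32.635694086650616 shift [ 0.3895 -0.4941  0.0227] T [0.5331 0.1138 0.2244]
t 0.15 tcp [0.1436 0.6079 0.2017] q [-1.2335  0.5082 -0.2375  1.5009  0.1257  1.1489 -0.1548] F [ 0.474  -0.0678  0.1408] w 0.08545217640735507
turn [ 0.4396 -0.021   0.3616] 32.635694086650616 shift [ 0.3832 -0.448  -0.077 ] T [0.5268 0.1599 0.1247]
```

Call:
drive_tool --pt "0.05 0 0.04 0.01 -0.015 0.02 0.5" --pt "0.1 0 0.08 0.03 -0.04 0.04 0.5" --pt "0.16 -0.01 0.13 0.05 -0.065 0.055 0.5" --pt "0.22 -0.01 0.18 0.07 -0.09 0.06 0.5" --pt "0.28 -0.015 0.23 0.09 -0.115 0.06 0.5"

```text
clock: 0.57
ee_pos: [0.2338, 0.4938, 0.2641]
tool_rot: [-0.0, 0.99, 0.14, -0.007]
ft_force: [1.1, -0.4, -0.3]
grip_width: 0.043
```

Call:
drive_tool --pt "0.03 0 0.02 0.025 -0.03 0 0.5" --pt "0.06 0 0.04 0.05 -0.06 0 0.5" --pt "0.09 0 0.07 0.075 -0.09 0 0.5" --pt "0.12 0 0.1 0.1 -0.12 0 0.5" --pt "0.15 0 0.13 0.125 -0.15 0 0.5"

```text
clock: 0.98
ee_pos: [0.3561, 0.3457, 0.2629]
tool_rot: [-0.064, 0.975, 0.211, -0.017]
ft_force: [0.1, 1.0, -0.8]
grip_width: 0.0427
```

```bash
python3 -c "
from g import *
to(P0,B0,-.08)"
```

```text
t 0.9833 tcp [0.3561 0.3457 0.2629] q [-0.2852  0.1713 -0.2736  1.9459 -0.4437  0.9053  1.4061] F [ 0.0904  1.0202 -0.8233] w 0.04266755032940855
turn [ 0.0103 -0.005   0.0028] 0.6774199325937799 shift [ 0.177  -0.2319 -0.0385] T [0.5331 0.1138 0.2244]
```

Call:
drive_tool --pt "0 0 0 0.02 -0.028 0 0.5" --pt "0 0 0 0.05 -0.065 0 0.5" --pt "0 0 0 0.075 -0.1 0 0.5" --pt "0 0 0 0.1 -0.13 -0.005 0.5" --pt "0 0 0 0.125 -0.165 -0.01 0.5"

```text
clock: 1.4
ee_pos: [0.478, 0.1854, 0.2532]
tool_rot: [-0.063, 0.976, 0.21, -0.017]
ft_force: [0.0, 0.5, -0.5]
grip_width: 0.043
```

Call:
drive_tool --pt "0 0 0 0.02 -0.025 -0.005 0.5" --pt "0.01 -0.005 0 0.04 -0.05 -0.015 0.5" --pt "0.01 -0.005 0 0.052 -0.067 -0.028 0.5" --pt "0.01 -0.005 0 0.052 -0.067 -0.028 0.5" --pt "0.01 -0.005 0 0.052 -0.067 -0.028 0.5"

```text
clock: 1.82
ee_pos: [0.5289, 0.119, 0.2238]
tool_rot: [-0.062, 0.975, 0.215, -0.016]
ft_force: [-0.9, 1.0, -0.5]
grip_width: 0.0427
```

```bash
python3 -c "
from g import *
to(P0,B0,-.08)
p,d,m=shot('wrist');cv2.imwrite('pics/w1.png',p[:,:,::-1])
hsv=cv2.cvtColor(p,cv2.COLOR_RGB2HSV);b=((hsv[...,0]>100)&(hsv[...,0]<128)&(hsv[...,1]>80)&(d>0)&(d<.35)).astype(np.uint8)
P,uv=cloud(d,m,b); Q=(P-B0)@P0; print(len(Q),'uv',uv.min(0),uv.max(0),'panel-frame pct',np.percentile(Q,[1,50,99],axis=0))
"
```

```text
t 1.8167 tcp [0.5289 0.119  0.2238] q [ 0.1153  0.4044 -0.1202  1.7156 -0.4257  1.1265  1.9063] F [-0.8653  0.9833 -0.5032] w 0.042697269058239735
turn [ 0.003  -0.0044  0.0074] 0.521651814363858 shift [ 0.0042 -0.0052  0.0006] T [0.5331 0.1138 0.2244]
5354 uv [ 48 141] [587 399] panel-frame pct [[-0.054  -0.0065  0.25  ]
 [ 0.007   0.0148  0.3089]
 [ 0.0654  0.0225  0.3282]]
```

View pics/w1.png

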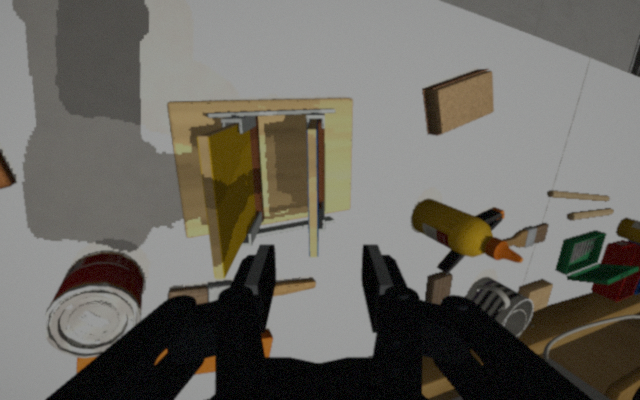

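The wrist view shows the blue panel's bare top edge end-on at u≈313, v 121–255, lying between the fingers (midline u≈318). The yellow panel is to the left at (228,200). I'll measure the edge from these pixels.

```bash
python3 -c "
from g import *
p,d,m=shot('wrist')
P,uv=cloud(d,m); Q=(P-B0)@P0
k=(uv[:,0]>295)&(uv[:,0]<335)&(uv[:,1]>105)&(uv[:,1]<265)&(Q[:,2]>.12)&(Q[:,2]<.14)
q=Q[k];print(len(q),np.percentile(q,[0,2,50,98,100],axis=0))
for lo in np.arange(-.055,.055,.022):
  s=q[(q[:,1]>lo)&(q[:,1]<lo+.022)]; print(lo,len(s),np.median(s,0))
"
```

```text
1268 [[-0.004  -0.0541  0.1207]
 [-0.0038 -0.0513  0.1271]
 [ 0.      0.007   0.1289]
 [ 0.0039  0.0548  0.1302]
 [ 0.004   0.0558  0.1309]]
-0.055 197 [-0.0001 -0.0436  0.1289]
-0.033 231 [ 0.0001 -0.0213  0.1288]
-0.011000000000000003 254 [0.0001 0.0002 0.1289]
0.011000000000000003 278 [0.     0.0226 0.1289]
0.032999999999999995 286 [0.0001 0.0441 0.1289]
```

Call:
drive_tool --pt "0.003 -0.004 0.007 0.004 -0.005 0.0005 0.5" --pt "0.003 -0.004 0.007 0.0035 0.0 -0.011 0.5" --pt "0.003 -0.004 0.007 0.002 0.0105 -0.034 0.5" --pt "0.003 -0.004 0.007 0.0007 0.021 -0.056 0.5" --pt "0.003 -0.004 0.007 -0.0003 0.029 -0.073 0.5"

```text
clock: 2.33
ee_pos: [0.528, 0.1506, 0.1517]
tool_rot: [-0.069, 0.974, 0.216, -0.014]
ft_force: [0.8, -0.3, -0.3]
grip_width: 0.0431
```

Call:
drive_tool --pt "0 0 0 -0.0006 0.004 -0.009 0.5" --pt "0 0 0 -0.0012 0.008 -0.018 0.5" --pt "0 0 0 -0.0018 0.012 -0.026 0.5" --pt "0 0 0 -0.0018 0.012 -0.026 0.5" --pt "0 0 0 -0.0018 0.012 -0.026 0.5"

```text
clock: 2.75
ee_pos: [0.5269, 0.1612, 0.1263]
tool_rot: [-0.068, 0.974, 0.216, -0.014]
ft_force: [0.0, -0.5, 0.8]
grip_width: 0.0425
```

```bash
python3 -c "
from g import *
to(P0,B0)"
```

```text
t 2.75 tcp [0.5269 0.1612 0.1263] q [ 0.0633  0.5071 -0.1575  1.855  -0.4777  0.87    1.9607] F [ 0.0066 -0.4604  0.7572] w 0.04247239424134358
turn [-0.0001  0.0026 -0.0023] 0.19730150337066052 shift [-0.0002 -0.0013 -0.0016] T [0.5268 0.1599 0.1247]
```

Call:
drive_tool --pt "0 0 0 0 -0.0015 -0.0015 0.5" --pt "0 0 0 0 -0.0015 -0.0015 0.7" --pt "0 0 0 0 -0.0015 -0.0015 0.85" --pt "0 0 0 0 -0.0015 -0.0015 1" --pt "0 0 0 0 -0.0015 -0.0015 1"

```text
clock: 3.17
ee_pos: [0.527, 0.1595, 0.1249]
tool_rot: [-0.067, 0.974, 0.216, -0.013]
ft_force: [0.0, 0.2, 0.1]
grip_width: 0.0002
```

Call:
drive_tool --pt "0 0 0 0 0 0 1" --pt "0 0 0 0 0 0 1" --pt "0 0 0 0 0 0 1" --pt "0 0 0 0 0 0 1" --pt "0 0 0 0 0 0 1"

```text
clock: 3.58
ee_pos: [0.527, 0.1596, 0.1248]
tool_rot: [-0.067, 0.974, 0.216, -0.014]
ft_force: [-1.7, -1.6, 5.4]
grip_width: -0.0001
```

```bash
python3 -c "
from g import *
a,_,_=shot('side');b,_,_=shot('wrist')
a=cv2.resize(a[120:260,250:410],(640,560),interpolation=2)
cv2.imwrite('pics/s2.png',a[:,:,::-1]);cv2.imwrite('pics/w2.png',b[:,:,::-1]);print(get_state())"
```

```text
{'clock': 3.6833, 'joint_pos': array([ 0.0664,  0.5089, -0.1577,  1.8569, -0.4782,  0.8673,  1.9648]), 'joint_vel': array([-0.0003, -0.0005,  0.0008,  0.0008,  0.0007, -0.0007,  0.0013]), 'joint_efforts': array([ -1.0736, -53.4886,  -2.7043, -18.048 ,  -1.5913,   0.6658,
         0.0005]), 'ee_pos': array([0.527 , 0.1595, 0.1248]), 'tool_rot': array([-0.0674,  0.974 ,  0.2158, -0.0135]), 'ft_force': array([-0.0532, -1.6679,  5.1569]), 'torque': array([-0.3759,  0.0701,  0.0185]), 'grip_width': -0.00016650590984281579}
```

View pics/s2.png

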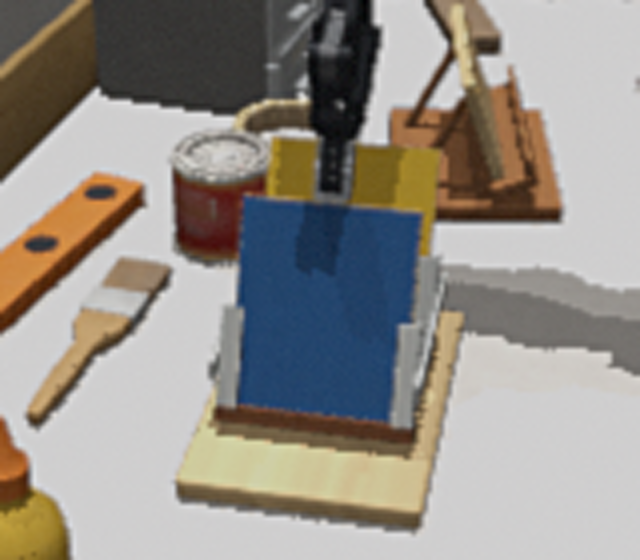

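View pics/w2.png

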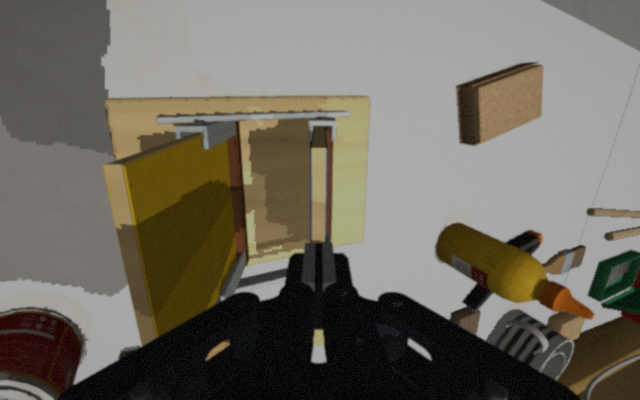

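Both views show the shut fingertips just above the blue panel's top edge (side crop (333,195), wrist (318,250)) and not astride it. The reported TCP and the real tips disagree by about 30 mm, so I'll measure the tips with the cameras.

```bash
python3 -c "
from g import *
s=get_state();Rt=R.from_quat(s['tool_rot']).as_matrix();print(Rt)
for n in('side','scene','wrist'):
  p,d,m=shot(n);P,uv=cloud(d,m);T=(P-s['ee_pos'])@Rt;Q=(P-B0)@P0
  c=p[uv[:,1],uv[:,0]].astype(int);dark=(c.max(1)<75)
  k=dark&(abs(T[:,0])<.03)&(abs(T[:,1])<.06)&(T[:,2]>-.12)&(T[:,2]<.03)&(Q[:,2]>.131)
  t=T[k];print(n,len(t),'tool-frame x,y med & z max',np.percentile(t,[0,2,50,90,98,100],axis=0) if len(t) else '')
  k=(abs(Q[:,0])<.012)&(abs(Q[:,1])<.056)&(Q[:,2]>.09)&(Q[:,2]<.2)&~dark; print(' panel top z pct',np.percentile(Q[k][:,2],[50,90,95,99]) if k.any() else '')
"
```

```text
[[-0.9905 -0.1255 -0.0555]
 [-0.1371  0.8977  0.4186]
 [-0.0027  0.4223 -0.9065]]
side 372 tool-frame x,y med & z max [[-0.0133 -0.0256 -0.1198]
 [-0.0105 -0.0068 -0.1176]
 [ 0.0033  0.025  -0.0891]
 [ 0.013   0.0547 -0.0505]
 [ 0.0174  0.0593 -0.0386]
 [ 0.0179  0.06   -0.0355]]
 panel top z pct [0.1117 0.1301 0.1468 0.1676]
scene 365 tool-frame x,y med & z max [[-0.0083 -0.0599 -0.1199]
 [-0.0045 -0.0546 -0.1196]
 [ 0.013  -0.0057 -0.0966]
 [ 0.0183  0.0389 -0.0596]
 [ 0.0205  0.0527 -0.0416]
 [ 0.0218  0.0584 -0.034 ]]
 panel top z pct [0.1279 0.1489 0.1572 0.1708]
wrist 38474 tool-frame x,y med & z max [[-0.0111 -0.06   -0.12  ]
 [-0.0078 -0.053  -0.1176]
 [ 0.0117 -0.0001 -0.1007]
 [ 0.017   0.0412 -0.0763]
 [ 0.0177  0.0533 -0.0481]
 [ 0.019   0.06   -0.0327]]
 panel top z pct [0.129  0.1299 0.134  0.1784]
```

Call:
drive_tool --pt "0 0 0 0.0006 -0.004 0.009 1" --pt "0 0 0 0.0015 -0.01 0.022 1" --pt "0 0 0 0.0025 -0.0167 0.0363 1" --pt "0 0 0 0.0025 -0.0167 0.0363 1" --pt "0 0 0 0.0025 -0.0167 0.0363 1"

```text
clock: 4.25
ee_pos: [0.5297, 0.1426, 0.1614]
tool_rot: [-0.067, 0.974, 0.216, -0.013]
ft_force: [-0.5, -0.4, -0.3]
grip_width: -0.0
```

```bash
python3 -c "
from g import *
s=get_state();print(s['ee_pos'],s['ft_force'],s['grip_width']);Rt=R.from_quat(s['tool_rot']).as_matrix()
for n in('side','scene','wrist'):
  p,d,m=shot(n);P,uv=cloud(d,m);T=(P-s['ee_pos'])@Rt;Q=(P-B0)@P0
  c=p[uv[:,1],uv[:,0]].astype(int);dark=(c.max(1)<90)&(c.max(1)-c.min(1)<25)
  k=(abs(T[:,0])<.03)&(abs(T[:,1])<.03)&(T[:,2]>-.09)&(T[:,2]<.03)&(Q[:,2]>.133)
  t=T[k];print(n,len(t),'zmax',t[:,2].max())
  for lo in np.arange(-.09,.03,.01):
    j=t[(t[:,2]>lo)&(t[:,2]<=lo+.01)]
    if len(j):print('  %.3f'%lo,len(j),j[:,:2].min(0),j[:,:2].max(0))
  if n=='wrist': cv2.imwrite('pics/w3.png',p[:,:,::-1])
# panel check
p,d,m=shot('side');P,uv=cloud(d,m);h=cv2.cvtColor(p,cv2.COLOR_RGB2HSV)[uv[:,1],uv[:,0]]
Q=(P-B0)@P0;k=(h[:,0]>100)&(h[:,0]<125)&(h[:,1]>90)&(abs(Q[:,0])<.03)&(abs(Q[:,1])<.07);print('blue',np.percentile(Q[k],[1,50,99],axis=0))
"
```

```text
[0.5297 0.1426 0.1614] [-0.5058 -0.3819 -0.2739] -3.500100592449573e-05
side 242 zmax -0.030410852210718122
  -0.090 27 [-0.0077 -0.0274] [0.014  0.0299]
  -0.080 48 [-0.011  -0.0263] [0.0129 0.03  ]
  -0.070 42 [-0.0089 -0.0091] [0.0127 0.0174]
  -0.060 44 [-0.0106  0.0035] [0.0116 0.016 ]
  -0.050 43 [-0.0099 -0.0024] [0.0117 0.0161]
  -0.040 38 [-0.0086 -0.0051] [0.0116 0.0146]
scene 206 zmax -0.029284246018114118
  -0.090 67 [-0.0072 -0.0291] [0.0174 0.0297]
  -0.080 52 [-0.0041 -0.029 ] [0.0176 0.0277]
  -0.070 15 [ 0.0081 -0.0143] [0.0155 0.0166]
  -0.060 25 [ 0.0012 -0.0145] [0.015  0.0127]
  -0.050 24 [-0.0006 -0.015 ] [0.0153 0.0133]
  -0.040 22 [ 0.0018 -0.0132] [0.0148 0.0114]
  -0.030 1 [ 0.0122 -0.0073] [ 0.0122 -0.0073]
wrist 10703 zmax -0.03126169084126676
  -0.090 4964 [-0.0112 -0.03  ] [0.0152 0.03  ]
  -0.080 2921 [-0.012 -0.03 ] [0.0153 0.03  ]
  -0.070 947 [-0.0108 -0.0203] [0.0141 0.0188]
  -0.060 802 [ 0.0068 -0.0133] [0.0127 0.014 ]
  -0.050 690 [ 0.0069 -0.0133] [0.0127 0.014 ]
  -0.040 379 [ 0.007  -0.0132] [0.0126 0.0139]
blue [[-0.0001 -0.051   0.0021]
 [ 0.0039  0.0007  0.0689]
 [ 0.0081  0.0517  0.1269]]
```

All three cameras put the shut tips 31 mm behind the reported TCP along the tool axis, centred across it. I'll correct for that offset. The blue panel hasn't moved.

Call:
drive_tool --pt "0 0 0 0 0 0 0.5" --pt "0 0 0 0 0 0 0.5" --pt "0 0 0 0 0 0 0.5" --pt "0 0 0 -0.0006 0.004 -0.009 0.5" --pt "0 0 0 -0.0015 0.011 -0.0235 0.5"

```text
clock: 4.87
ee_pos: [0.5289, 0.1535, 0.1376]
tool_rot: [-0.067, 0.974, 0.216, -0.012]
ft_force: [0.0, 0.2, -0.3]
grip_width: 0.0425
```

Call:
drive_tool --pt "0 0 0 -0.001 0.007 -0.015 0.5" --pt "0 0 0 -0.0018 0.013 -0.028 0.5" --pt "0 0 0 -0.0023 0.0165 -0.036 0.5" --pt "0 0 0 -0.0026 0.019 -0.0415 0.5" --pt "0 0 0 -0.0026 0.019 -0.0415 0.5"

```text
clock: 5.28
ee_pos: [0.5243, 0.1735, 0.0947]
tool_rot: [-0.068, 0.974, 0.216, -0.015]
ft_force: [0.6, -0.1, -0.3]
grip_width: 0.0422
```

```bash
sed -i 's/depth=.030,/depth=.061,/' g.py; python3 -c "
from g import *
to(P0,B0)"
```

```text
t 5.2833 tcp [0.5243 0.1735 0.0947] q [ 0.0495  0.5482 -0.1723  1.8919 -0.4982  0.791   1.9794] F [ 0.6494 -0.1308 -0.275 ] w 0.042227649957644275
turn [-0.0002  0.0003 -0.0029] 0.1685969965881014 shift [ 0.0007 -0.0007  0.0019] T [0.525  0.1728 0.0966]
```

Call:
drive_tool --pt "0 0 -0.003 0.0007 -0.0007 0.002 0.6" --pt "0 0 -0.003 0.0007 -0.0007 0.002 0.7" --pt "0 0 -0.003 0.0007 -0.0007 0.002 0.8" --pt "0 0 -0.003 0.0007 -0.0007 0.002 1" --pt "0 0 -0.003 0.0007 -0.0007 0.002 1"

```text
clock: 5.7
ee_pos: [0.5265, 0.1719, 0.0986]
tool_rot: [-0.066, 0.974, 0.216, -0.013]
ft_force: [0.3, -1.4, 4.6]
grip_width: 0.007
```

Call:
drive_tool --pt "0 0 0 0 0 0 1" --pt "0 0 0 0 0 0 1" --pt "0 0 0 0 0 0 1" --pt "0 0 0 0 0 0 1" --pt "0 0 0 0 0 0 1"

```text
clock: 6.12
ee_pos: [0.5265, 0.1719, 0.0986]
tool_rot: [-0.066, 0.974, 0.216, -0.013]
ft_force: [-0.4, -2.6, 5.9]
grip_width: 0.0074
```

```bash
python3 -c "
from g import *
to(P0,B0)"
```

```text
t 6.1167 tcp [0.5265 0.1719 0.0986] q [ 0.051   0.5427 -0.1698  1.8875 -0.4977  0.7965  1.9759] F [-0.4322 -2.5617  5.9304] w 0.007431163578646888
turn [-0.0001  0.0038  0.0016] 0.23911598984296734 shift [-0.0015  0.0009 -0.002 ] T [0.525  0.1728 0.0966]
```

Call:
drive_tool --pt "0 0 0 0.0003 -0.0021 0.0045 1" --pt "0 0 0 0.0009 -0.0063 0.0136 1" --pt "0 0 0 0.0014 -0.0105 0.0227 1" --pt "0 0 0 0.002 -0.0147 0.0317 1" --pt "0 0 0 0.0026 -0.0188 0.0408 1"

```text
clock: 6.53
ee_pos: [0.5286, 0.1529, 0.1398]
tool_rot: [-0.066, 0.974, 0.216, -0.013]
ft_force: [0.8, 1.2, -0.8]
grip_width: 0.0068
```

Call:
drive_tool --pt "0 0 0 0.0006 -0.0042 0.0091 1" --pt "0 0 0 0.0011 -0.0084 0.0181 1" --pt "0 0 0 0.0017 -0.0126 0.0272 1" --pt "0 0 0 0.0023 -0.0167 0.0363 1" --pt "0 0 0 0.0023 -0.0167 0.0363 1"

```text
clock: 6.95
ee_pos: [0.5321, 0.1356, 0.1769]
tool_rot: [-0.066, 0.974, 0.216, -0.012]
ft_force: [0.3, -0.5, 0.1]
grip_width: 0.0069
```

```bash
python3 -c "
from g import *
to(P0,B0+.085*P0[:,2])
p,d,m=shot('side');P,uv=cloud(d,m);h=cv2.cvtColor(p,cv2.COLOR_RGB2HSV)[uv[:,1],uv[:,0]]
Q=(P-B0)@P0;k=(h[:,0]>100)&(h[:,0]<125)&(h[:,1]>90)&(abs(Q[:,0])<.03)&(abs(Q[:,1])<.07);print('blue',np.percentile(Q[k],[1,50,99],axis=0))
"
```

```text
t 6.95 tcp [0.5321 0.1356 0.1769] q [ 0.096   0.4514 -0.1355  1.7834 -0.4486  1.0022  1.9399] F [ 0.3382 -0.5145  0.0978] w 0.006907601355595147
turn [0.0005 0.0054 0.0023] 0.3378525607409464 shift [-0.0022  0.0017 -0.0032] T [0.5299 0.1373 0.1737]
blue [[-0.0004 -0.0526  0.0888]
 [ 0.0036  0.0014  0.1492]
 [ 0.0082  0.052   0.215 ]]
```

Gripped (7 mm opening) and drawn 87 mm along its own axis, so the panel is clear of the slot. Next I lift it vertically and plan the carry.

Call:
drive_tool --pt "0 0 0 0 0 0.015 1" --pt "0 0 0 0 0 0.04 1" --pt "0 0 0 0 0 0.07 1" --pt "0 0 0 0 0 0.095 1" --pt "0 0 0 0 0 0.11 1"

```text
clock: 7.42
ee_pos: [0.5311, 0.1373, 0.2873]
tool_rot: [-0.067, 0.974, 0.216, -0.013]
ft_force: [1.5, 0.2, -1.7]
grip_width: 0.0072
```

```bash
python3 -c "
from g import *
to(P1,B1,off=(-.004,0,.18))"
```

```text
t 7.4167 tcp [0.5311 0.1373 0.2873] q [ 0.085   0.3532 -0.1201  1.6131 -0.4148  1.2499  1.8254] F [ 1.4595  0.1873 -1.7375] w 0.007225430347452447
turn [-0.7164  0.4521 -1.3114] 89.45010007407063 shift [ 0.0418 -0.3118 -0.0164] T [ 0.5729 -0.1745  0.2709]
```

Call:
drive_tool --pt "-0.03 0.019 -0.055 0.002 -0.012 0.003 1" --pt "-0.08 0.05 -0.147 0.004 -0.034 0.005 1" --pt "-0.13 0.082 -0.238 0.008 -0.056 0.008 1" --pt "-0.185 0.117 -0.339 0.011 -0.08 0.01 1" --pt "-0.239 0.151 -0.437 0.014 -0.104 0.01 1"

```text
clock: 7.83
ee_pos: [0.5446, 0.0321, 0.2952]
tool_rot: [0.167, 0.98, 0.1, -0.047]
ft_force: [0.1, 0.2, -1.2]
grip_width: 0.007
```

Call:
drive_tool --pt "-0.048 0.03 -0.087 0.003 -0.021 0 1" --pt "-0.096 0.06 -0.175 0.006 -0.042 0 1" --pt "-0.143 0.09 -0.262 0.008 -0.063 0 1" --pt "-0.191 0.121 -0.35 0.011 -0.084 0 1" --pt "-0.239 0.151 -0.437 0.014 -0.104 0 1"

```text
clock: 8.25
ee_pos: [0.5586, -0.0717, 0.2947]
tool_rot: [0.385, 0.919, -0.021, -0.078]
ft_force: [-0.6, 0.1, -1.6]
grip_width: 0.0068
```

```bash
python3 -c "
from g import *
to(P1,B1,off=(-.004,0,.18))"
```

```text
t 8.25 tcp [ 0.5586 -0.0717  0.2947] q [-0.0353  0.4602  0.2102  1.3468 -0.0882  1.5055  0.9506] F [-0.636   0.1016 -1.6228] w 0.006772947687031357
turn [-0.238   0.1471 -0.4315] 29.466917571819906 shift [ 0.0143 -0.1028 -0.0238] T [ 0.5729 -0.1745  0.2709]
```

Call:
drive_tool --pt "-0.05 0.03 -0.09 0.003 -0.022 -0.003 1" --pt "-0.1 0.062 -0.182 0.006 -0.044 -0.008 1" --pt "-0.15 0.093 -0.273 0.009 -0.066 -0.014 1" --pt "-0.2 0.124 -0.363 0.012 -0.087 -0.02 1" --pt "-0.238 0.147 -0.431 0.0143 -0.103 -0.024 1"

```text
clock: 8.67
ee_pos: [0.5731, -0.1747, 0.2694]
tool_rot: [0.576, 0.799, -0.141, -0.102]
ft_force: [0.1, -0.6, -1.6]
grip_width: 0.0069
```

Call:
drive_tool --pt "0 0 0 0 0 0 1" --pt "0 0 0 0 0 0 1" --pt "0 0 0 0 0 0 1" --pt "0 0 0 0 0 0 1" --pt "0 0 0 0 0 0 1"

```text
clock: 9.08
ee_pos: [0.5731, -0.1735, 0.2717]
tool_rot: [0.574, 0.801, -0.138, -0.1]
ft_force: [0.6, 0.1, -1.4]
grip_width: 0.007
```

```bash
cat > chk.py <<'E'
from g import *
def plane(P):
    for _ in range(5):
        c=P.mean(0); n=np.linalg.svd(P-c,full_matrices=False)[2][2]; r=(P-c)@n; P=P[abs(r)<max(2*r.std(),.001)]
    return c,n
def blue(cam,save=None):
    "panel seen by cam: centre face point and extents in stand-panel frame P1,B1"
    p,d,m=shot(cam);P,uv=cloud(d,m);h=cv2.cvtColor(p,cv2.COLOR_RGB2HSV)[uv[:,1],uv[:,0]]
    Q=(P-B1)@P1
    k=(h[:,0]>100)&(h[:,0]<128)&(h[:,1]>80)&(p[uv[:,1],uv[:,0]].max(1)>40)&(abs(Q[:,0])<.08)&(abs(Q[:,1])<.09)&(Q[:,2]>-.02)&(Q[:,2]<.4)
    q=Q[k]; print(cam,k.sum())
    if k.sum()>50:
        c,n=plane(q);n=n*np.sign(n[0]);print(' plane c',c,'n',n);k2=abs((q-c)@n)<.005;print(np.percentile(q[k2],[0.5,2,50,98,99.5],axis=0))
    if save: cv2.imwrite(save,p[:,:,::-1])
E
python3 -c "
from chk import *
to(P1,B1,off=(-.004,0,.18));blue('scene','pics/c4.png');blue('side');blue('wrist')"
```

```text
t 9.0833 tcp [ 0.5731 -0.1735  0.2717] q [-0.0238  0.6419  0.3664  1.1605 -0.0176  1.6541  0.6327] F [ 0.6364  0.1201 -1.4086] w 0.006984043613413523
turn [-0.0029  0.0034 -0.006 ] 0.43047922008344225 shift [-0.0002 -0.0011 -0.0008] T [ 0.5729 -0.1745  0.2709]
scene 2274
 plane c [-0.0086  0.0009  0.2415] n [1.     0.0068 0.0008]
[[-0.0128 -0.051   0.1788]
 [-0.012  -0.0496  0.181 ]
 [-0.0086 -0.0001  0.2405]
 [-0.0054  0.0528  0.3018]
 [-0.0046  0.0548  0.3041]]
side 39
wrist 111
 plane c [-0.0051  0.0061  0.3043] n [ 0.9978 -0.053   0.0401]
[[-0.009  -0.0357  0.285 ]
 [-0.0089 -0.0351  0.2855]
 [-0.0077  0.0122  0.3068]
 [ 0.0009  0.0239  0.3163]
 [ 0.0009  0.0445  0.3334]]
```

View pics/c4.png

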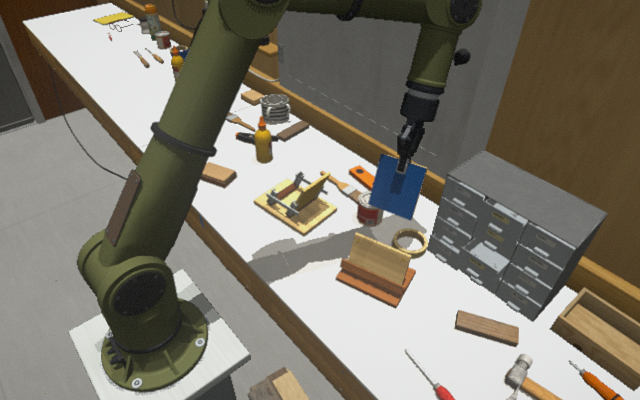

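The scene view shows the panel held square above the stand at (398,187), with the yellow panel still in the rack at (312,190). The panel measures parallel to the backrest within 0.4°, its foot about 178 mm up and about 4.6 mm off the backrest, so I'll descend along the slope.

Call:
drive_tool --pt "-0.003 0.003 -0.006 -0.004 -0.001 -0.012 1" --pt "-0.003 0.003 -0.006 -0.012 -0.005 -0.035 1" --pt "-0.003 0.003 -0.006 -0.021 -0.008 -0.06 1" --pt "-0.003 0.003 -0.006 -0.029 -0.0105 -0.083 1" --pt "-0.003 0.003 -0.006 -0.035 -0.0125 -0.1 1"

```text
clock: 9.65
ee_pos: [0.5368, -0.1865, 0.1696]
tool_rot: [0.577, 0.798, -0.141, -0.102]
ft_force: [-0.9, -0.4, -1.6]
grip_width: 0.0072
```

Call:
drive_tool --pt "0 0 0 -0.004 -0.0013 -0.011 1" --pt "0 0 0 -0.0075 -0.0025 -0.022 1" --pt "0 0 0 -0.011 -0.0037 -0.032 1" --pt "0 0 0 -0.0138 -0.0046 -0.04 1" --pt "0 0 0 -0.0138 -0.0046 -0.04 1"

```text
clock: 10.07
ee_pos: [0.523, -0.1911, 0.1299]
tool_rot: [0.577, 0.798, -0.141, -0.102]
ft_force: [-0.1, 0.8, -0.6]
grip_width: 0.0071
```

```bash
python3 -c "
from chk import *
to(P1,B1,depth=.059,off=(-.005,0,.0));blue('scene','pics/c5.png')"
```

```text
t 10.0667 tcp [ 0.523  -0.1911  0.1299] q [-0.0118  0.6734  0.359   1.5133 -0.0202  1.2763  0.6329] F [-0.1445  0.808  -0.6182] w 0.0071435348999073995
turn [ 0.0005 -0.0032  0.0018] 0.213384393078986 shift [-0.0086 -0.0028 -0.026 ] T [ 0.5145 -0.1939  0.1039]
scene 1907
 plane c [-0.0106  0.0002  0.0892] n [ 1.     -0.0004 -0.0031]
[[-0.0147 -0.052   0.0279]
 [-0.0139 -0.0504  0.0299]
 [-0.0106 -0.001   0.0887]
 [-0.0074  0.0519  0.1504]
 [-0.0067  0.0537  0.1525]]
```

Call:
drive_tool --pt "0 0 0 -0.0005 0 -0.005 1" --pt "0 0 0 -0.0025 -0.001 -0.011 1" --pt "0 0 0 -0.0045 -0.0015 -0.017 1" --pt "0 0 0 -0.0058 -0.002 -0.021 1" --pt "0 0 0 -0.0058 -0.002 -0.021 1"

```text
clock: 10.53
ee_pos: [0.5176, -0.1933, 0.109]
tool_rot: [0.577, 0.798, -0.141, -0.102]
ft_force: [-0.7, -0.3, -1.2]
grip_width: 0.0071
```

Call:
drive_tool --pt "0 0 0 -0.0003 -0.0001 -0.001 1" --pt "0 0 0 -0.0006 -0.0002 -0.002 1" --pt "0 0 0 -0.0006 -0.0002 -0.002 1" --pt "0 0 0 -0.0006 -0.0002 -0.002 1" --pt "0 0 0 -0.0006 -0.0002 -0.002 1"

```text
clock: 10.95
ee_pos: [0.518, -0.1935, 0.1081]
tool_rot: [0.577, 0.798, -0.141, -0.101]
ft_force: [0.2, -0.6, -1.8]
grip_width: 0.0072
```

```bash
python3 -c "
from chk import *
to(P1,B1,depth=.059,off=(-.005,0,.0));blue('scene','pics/c6.png')"
```

```text
t 10.95 tcp [ 0.518  -0.1935  0.1081] q [-0.0073  0.6876  0.3561  1.5527 -0.0232  1.22    0.6344] F [ 0.1998 -0.6192 -1.8246] w 0.007203421204183841
turn [ 0.0012 -0.0007  0.0015] 0.11832939428481438 shift [-0.0035 -0.0003 -0.0043] T [ 0.5145 -0.1939  0.1039]
scene 1750
 plane c [-0.0083 -0.001   0.0697] n [ 1.     -0.0011 -0.0024]
[[-0.0125 -0.0525  0.0118]
 [-0.0117 -0.0511  0.014 ]
 [-0.0083 -0.0016  0.0699]
 [-0.005   0.0513  0.1283]
 [-0.0043  0.0529  0.1306]]
```

Call:
drive_tool --pt "0 0 0 -0.0003 -0.0001 -0.001 1" --pt "0 0 0 -0.0006 -0.0002 -0.002 1" --pt "0 0 0 -0.0009 -0.0003 -0.003 1" --pt "0 0 0 -0.0009 -0.0003 -0.003 1" --pt "0 0 0 -0.0009 -0.0003 -0.003 1"

```text
clock: 11.42
ee_pos: [0.5169, -0.1938, 0.1049]
tool_rot: [0.577, 0.798, -0.141, -0.101]
ft_force: [0.2, -0.1, -1.9]
grip_width: 0.0072
```

Call:
drive_tool --pt "0 0 0 -0.0003 -0.0001 -0.0007 1" --pt "0 0 0 -0.0005 -0.0001 -0.0015 1" --pt "0 0 0 -0.0005 -0.0001 -0.0015 1" --pt "0 0 0 -0.0005 -0.0001 -0.0015 1" --pt "0 0 0 -0.0005 -0.0001 -0.0015 1"

```text
clock: 11.83
ee_pos: [0.5172, -0.1936, 0.1047]
tool_rot: [0.577, 0.798, -0.14, -0.101]
ft_force: [0.2, 2.9, 9.3]
grip_width: 0.0067
```

Call:
drive_tool --pt "0 0 0 0.0003 0.0001 0.0008 1" --pt "0 0 0 0.0013 0.0004 0.0004 1" --pt "0 0 0 0.0022 0.0007 0.0001 1" --pt "0 0 0 0.0031 0.001 -0.0003 1" --pt "0 0 0 0.0031 0.001 -0.0003 1"

```text
clock: 12.25
ee_pos: [0.5191, -0.1934, 0.1041]
tool_rot: [0.577, 0.798, -0.141, -0.102]
ft_force: [-1.3, 1.6, 8.9]
grip_width: 0.0072
```

```bash
python3 -c "
from chk import *
to(P1,B1,depth=.059);blue('scene','pics/c7.png')"
```

```text
t 12.25 tcp [ 0.5191 -0.1934  0.1041] q [-0.0075  0.6941  0.3553  1.5527 -0.0242  1.2151  0.6328] F [-1.2717  1.5579  8.8679] w 0.007192597045292473
turn [ 0.0019 -0.0021  0.0019] 0.1938204123194665 shift [-0.0001  0.001  -0.0019] T [ 0.5189 -0.1924  0.1022]
scene 1704
 plane c [-0.0064 -0.0014  0.0675] n [ 1.      0.     -0.0083]
[[-0.0106 -0.0527  0.011 ]
 [-0.0098 -0.0513  0.0134]
 [-0.0064 -0.0023  0.0674]
 [-0.0028  0.0508  0.1249]
 [-0.0019  0.0524  0.1268]]
```

Call:
drive_tool --pt "0 0 0 0.001 0.0003 0.0 1" --pt "0 0 0 0.0018 0.0006 -0.0003 1" --pt "0 0 0 0.0027 0.0009 -0.0006 1" --pt "0 0 0 0.0027 0.0009 -0.0006 1" --pt "0 0 0 0.0027 0.0009 -0.0006 1"

```text
clock: 12.72
ee_pos: [0.521, -0.1928, 0.1033]
tool_rot: [0.577, 0.798, -0.142, -0.102]
ft_force: [-3.4, 0.5, 8.8]
grip_width: 0.0069
```

```bash
python3 -c "
from chk import *
to(P1,B1,depth=.059);blue('scene','pics/c8.png')"
```

```text
t 12.7167 tcp [ 0.521  -0.1928  0.1033] q [-0.0081  0.6983  0.3551  1.5469 -0.0252  1.2183  0.6312] F [-3.3973  0.4835  8.7681] w 0.006905130125518676
turn [ 0.0022 -0.0033  0.0025] 0.2686410109822604 shift [-0.0021  0.0004 -0.0011] T [ 0.5189 -0.1924  0.1022]
scene 1722
 plane c [-0.004  -0.0016  0.0664] n [ 1.      0.0004 -0.0085]
[[-0.008  -0.0528  0.0094]
 [-0.0075 -0.0514  0.0116]
 [-0.004  -0.0025  0.0665]
 [-0.0007  0.0507  0.1245]
 [ 0.0002  0.0524  0.1269]]
```

The face measures −4.0 mm, i.e. flat on the backrest, with the foot pressed lightly on the ledge. I'll release.

Call:
drive_tool --pt "0 0 0 0 0 0.0005 0.95" --pt "0 0 0 0 0 0.0005 0.88" --pt "0 0 0 0 0 0.0005 0.8" --pt "0 0 0 0 0 0.0005 0.72" --pt "0 0 0 0 0 0.0005 0.65"

```text
clock: 13.18
ee_pos: [0.5225, -0.1918, 0.1028]
tool_rot: [0.577, 0.798, -0.141, -0.101]
ft_force: [1.1, 0.6, 0.2]
grip_width: 0.0297
```

Call:
drive_tool --pt "0 0 0 0 0 0.0005 0.65" --pt "0 0 0 0 0 0.0005 0.65" --pt "0 0 0 0 0 0.0005 0.65" --pt "0 0 0 0 0 0.0005 0.65" --pt "0 0 0 0 0 0.0005 0.65"

```text
clock: 13.6
ee_pos: [0.5223, -0.192, 0.1036]
tool_rot: [0.577, 0.798, -0.141, -0.101]
ft_force: [0.2, -0.0, -0.1]
grip_width: 0.0303
```

```bash
python3 -c "
from chk import *
to(P1,B1,depth=.059);blue('scene','pics/c9.png')"
```

```text
t 13.6 tcp [ 0.5223 -0.192   0.1036] q [-0.0085  0.6977  0.3541  1.5456 -0.0262  1.2181  0.6314] F [ 0.1537 -0.0164 -0.1284] w 0.03030590251235269
turn [ 0.0011 -0.001   0.0015] 0.12099115123056192 shift [-0.0033 -0.0004 -0.0014] T [ 0.5189 -0.1924  0.1022]
scene 1705
 plane c [-0.0041 -0.001   0.0663] n [ 1.     -0.0028 -0.0056]
[[-0.0082 -0.0528  0.0094]
 [-0.0074 -0.0514  0.0114]
 [-0.0041 -0.0038  0.066 ]
 [-0.0006  0.0508  0.1244]
 [ 0.0001  0.0525  0.1266]]
```

Call:
drive_tool --pt "0 0 0 0.0016 0.0005 0.0047 0.65" --pt "0 0 0 0.0048 0.0016 0.0141 0.65" --pt "0 0 0 0.0097 0.0032 0.0282 0.65" --pt "0 0 0 0.0145 0.0048 0.0423 0.65" --pt "0 0 0 0.0194 0.0064 0.0564 0.65"

```text
clock: 14.07
ee_pos: [0.5422, -0.1855, 0.1615]
tool_rot: [0.577, 0.798, -0.141, -0.101]
ft_force: [-0.7, 0.0, -0.4]
grip_width: 0.0297
```

Call:
drive_tool --pt "0 0 0 0.006 0.002 0.019 0.65" --pt "0 0 0 0.013 0.004 0.038 0.65" --pt "0 0 0 0.019 0.006 0.056 0.65" --pt "0 0 0 0.026 0.009 0.075 0.65" --pt "0 0 0 0.026 0.009 0.075 0.65"

```text
clock: 14.48
ee_pos: [0.5703, -0.1763, 0.2392]
tool_rot: [0.577, 0.799, -0.139, -0.098]
ft_force: [-0.6, -0.4, 0.3]
grip_width: 0.0295
```

```bash
python3 -c "
from chk import *
blue('scene','pics/c10.png');s=get_state();print(s['clock'],s['ft_force'],s['ee_pos'])
a=cv2.imread('pics/c10.png')[120:320,240:450];a=cv2.resize(a,(630,600));cv2.imwrite('pics/c10c.png',a)"
```

```text
scene 1838
 plane c [-0.004  -0.0009  0.07  ] n [ 1.      0.0003 -0.0054]
[[-0.0084 -0.0528  0.0097]
 [-0.0077 -0.0513  0.0116]
 [-0.0041 -0.0016  0.0702]
 [-0.0007  0.0508  0.125 ]
 [ 0.0001  0.0525  0.1266]]
14.5333 [ 0.3509  0.3927 -0.5764] [ 0.5693 -0.1766  0.2374]
```

View pics/c10c.png

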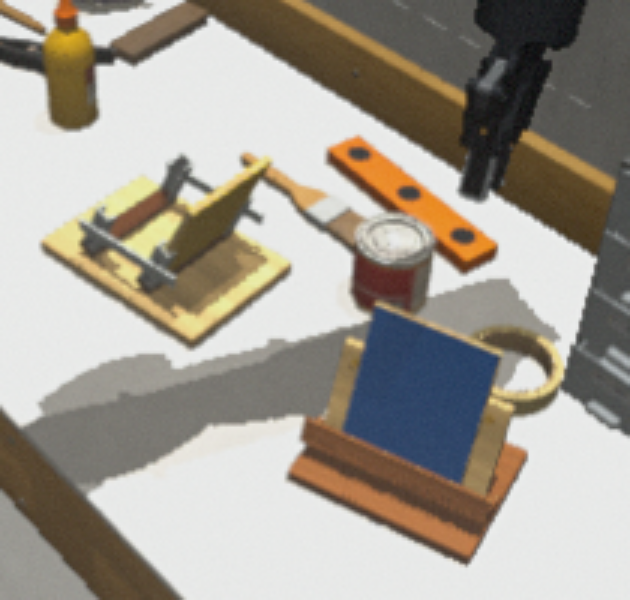

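The blue panel stands centred on the stand behind the lip, flat against the backrest (crop (425,390)). The yellow panel is still in the rack at (215,215), and the tin, tape, brush and glue are where they were. The gripper is clear, so I'll hand in.

```bash
python3 -c "
from cell import *
print(close_job(),get_state()['clock'])"
```

```text
the job is handed in; nothing more can be done
the job is handed in; nothing more can be done
```

The blue panel now stands on the inspection stand, with its foot behind the lip and its back against the backrest. I drew it along its own slope out of the rear slot, carried it over and lowered it until the foot touched the ledge. Then I slid it back onto the backrest and released it, and handed in at about 14.5 s of the 42 s allowed.

**Last checks:**
- **Seating:** the panel's front face measured 4.0 mm in front of the nominal seat plane, as expected for full contact. It was about 0.3° from parallel to the backrest and about 1 mm off centre. The lip hides the foot from the camera, so I judged its seating from the contact force and the height of the top edge.
- **Contact:** the force on the tool was about zero after release, and I saw no more than about 10 N in the readings while setting down.
- **Other items:** by eye in the last picture, the yellow panel is still in its slot and the tin, tape, brush and glue look unmoved. I did not measure them again.

**One disagreement:** the reported TCP lay about 31 mm beyond the real fingertips. My first grasp therefore shut just above the panel, touching its top edge at about 5 N without moving it. I measured the offset with all three cameras and corrected for it, and the second grasp held.

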